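# Step the drilling slide on by one turn of its hand wheel

### The job

Step the drilling slide on by one hole pitch: with a fingertip or the outside of the fingers, push the flat hand wheel round clockwise (seen from above) by its upright handle through exactly one full turn, so that the handle ends where it stands now. Only push the handle, gently: do not grip it, and leave the tin, tape, bearing and other things around it where they are. Finish clear of the wheel.

Things in the scene. Friction and masses are not known exactly. Their poses are not given: they have to be found in the camera images.
- slide_unit: The stepping slide, fixed to the bench: base plate 130 x 370 mm, 12 mm thick, with a grey gearbox (92 mm square, 72 mm high) under the wheel. Origin at bench level under the wheel's axis. From there the low slide (under 60 mm high) runs 300 mm along its +y axis; a drill-guide arm 97 mm high stands 135 mm from the axis. Each run it stands elsewhere and is turned.
- wheel_axis (a point): Point on the vertical axis of the hand wheel, 95 mm above the bench. The wheel is a flat, level three-spoke wheel of dark steel on top of the gearbox: rim 156 mm over all, 16 mm thick, its top 103 mm above the bench; hub top 108 mm.
- handle_top (a point): Centre of the top end of the wheel's upright handle: a black round stub, 23 mm in diameter, that stands on the rim at one spoke end, 70 mm from the wheel's axis, from 107 to 163 mm above the bench; this point is at 163 mm. The stub spins freely on its own pin. It goes round with the wheel.
- wheel_grip: The same handle's stub; origin at the centre of its lower end, 107 mm above the bench (its attitude means nothing, since it spins).
- wheel (a joint): Angle of the hand wheel in rad; grows as it turns clockwise seen from above (one turn = 2 pi) and lies between 0 and 2.4 at the start. It turns stiffly (about 4 N at the handle), stays where it is left, and drives the slide's carriage 20 mm a turn away from the wheel. End stops at -0.4 and 12.
- tin_8: open tin with a yellow-orange band, 75 mm wide, 94 mm tall, standing just beside the wheel (right of it, about 0.18 m from its axis); loose bystander; origin at the centre of its underside
- tape_2: black roll of tape lying flat, 102 mm across, 24 mm high, on the robot's side of the wheel; loose bystander; origin at the centre of its underside
- wood_block: pine offcut 60 x 120 x 34 mm lying flat on the robot's side of the slide; loose bystander; origin at the centre of its underside
- bearing_11: steel ball bearing 72 mm across, 17 mm high, lying behind the wheel; loose bystander; origin at the centre of its underside
- pliers: pliers 53 x 170 x 16 mm lying at the front right, its length along its own y axis; loose bystander; origin at the centre of its underside

How it is judged (in metres and radians):
On the way:
1. the fingers push the handle, clockwise, on the far side of the turn from where it started (distance of handle_top from where it was at the start of the episode above 0.115 m and value of joint wheel above 1.7 rad and contact force between the fingers and wheel_grip above 0.5 N).
At the end, for the whole second after the job is handed in: The wheel has been turned clockwise by one full turn, the handle standing within 14 mm (about 11 degrees) of where it started, and is at rest (value of joint wheel between 6 and 9 rad and distance of handle_top from where it was at the start of the episode below 0.014 m and velocity of joint wheel between -0.05 and 0.05 rad/s); the robot touches nothing.
It fails at once if the handle is gripped or shoved hard (over 35 N between fingers and handle) (contact force between the fingers and wheel_grip above 35 N).
It fails at once if the wheel is wound the wrong way to its stop (value of joint wheel below -0.3 rad).
It fails at once if a bystander is lifted, carried or pushed more than 25 mm (distance of any of tin_8, tape_2, wood_block, bearing_11, pliers from where it was at the start of the episode above 0.025 m).
It also fails if it takes over 51 s, if anything falls off the work surface, if the arm or the gripper's body presses on something with over 40 N, if the wrist force passes 120 N, or if a joint passes its speed limit or range.

### The arm

A 6-joint arm with a two-finger parallel gripper is mounted at the origin on a cart in front of the work surface, level with it; the furniture and walls round the work are solid. World frame = base frame: x ahead of the robot, y to its left, z up, the work surface at z = 0. Lengths are in mm, angles in rad, forces in N, time in s.
With the tool pointing down it reaches from about 400 to 825 mm from the base axis. Payload 7 kg.
Tool frame: the origin (TCP) lies midway between the tips of the shut fingers; the grasp point (between the pads) lies 19 mm behind it; z points along the fingers, y is the line along which they close (so a half turn about z gives the same grasp; the last joint's range is limited). The gripper opens to 88 mm and grips with 3 to 60 N. Pads are 19 mm wide; open, the fingers measure 130 mm over their backs; the gripper's body (78 mm by 193 mm) begins 47 mm behind the grasp point.
Start: joints at [1.611, 0.359, 0.012, 0, -1.224, -0.288], TCP at [165.569, 654.356, 226.561] pointing down, gripper open.
Joint ranges: [-3.07, 3.07], [-1.43, 2.12], [-1.02, 1.25], [-3.03, 1.67], [-3.05, -0], [-3.03, 3.03]. Speed limits (rad/s): [2.39, 2.39, 3.01, 3.14, 3.14, 3.14].

### API

Orientations are given as a 3x3 rotation matrix whose columns are the frame's x, y, z axes.
In Python, from station import arm gives the robot as it stands.
- The arm moves only by the shell command python3 -m pendant 'ROWS' [FORCE]. ROWS is JSON, a list of rows, each an object of numbers: "x", "y", "z": the shift along the tool's x, y, z in m; "ax", "ay", "az": the turn, a rotation vector about the tool's x, y, z in degrees; "fingers": the closure, from 0 (fully open) to 1 (shut). In form: [{"x": .., "y": .., "z": .., "ax": .., "ay": .., "az": .., "fingers": ..}, ...]. A call has 1 to 10 rows; each row is the pose to reach, as a shift and turn from the pose commanded when the call began, along the tool's axes at that moment; what a row does not reach only later rows make up. A row lasts 1/10 s, in which the tool goes at most 50 mm and 8.59 degrees, less where a joint would pass 70% of its speed; a pose out of reach is approached as far as the arm can. A call with a gripper value outside its range is refused whole. The fingers move at their own pace and stop on an object; FORCE is the grip in N (left out, the last holds). Time passes only in rows, so rows that repeat a pose let the fingers close. It gives the time, the measured TCP pose, the force, the opening and the grip force at its end, in the units of the state.
- arm.get_state(): the state, without advancing time (a new reading comes with each control period).
- arm.camera(name): name is "scene" or "side" or "wrist"; returns the picture (480x640x3 uint8, blue, green, red); there is no depth.
- arm.get_calibration(name): a dict with "fx", "fy", "cx", "cy" (pixels), "rvec" (rotation vector, rad) and "tvec" (3), from world to camera coordinates, as OpenCV has them. Camera axes: x right, y down, z forward; pixel columns grow to the right and rows downward; lengths in mm; the calibration is good to about 2 mm. The wrist camera is an equidistant fisheye: a pixel r from the principal point sees the ray r / f radians off the axis. A picture is of the moment at which its call begins: read the wrist's pose just before it. get_calibration takes no time and is no camera call; for the wrist camera it gives the pose at the moment of the call.
- arm.finish_job(): hands the job in; it is judged then, once.
The state is a dict: "t": time; "joint_positions": joint angles; "joint_vel": joint speeds; "effort": joint torques, N m; "tool_pos": TCP position; "ee_rot": TCP orientation; "contact_force": force on the tool from outside, world axes, zero at the start; "wrist_torque": the same for the moment, N m; "width": opening from 0.0 (shut) to 1.0 (fully open); "grasp_force": force on a finger pad.
Only numpy, scipy, OpenCV 4.12 (cv2) and the standard library are available. Lean on these libraries where they do the work, as an engineer would, in place of code of your own. Each camera call takes 0.05 s, during which the arm holds its last target. There are 200 camera calls.

## Working session

There is one attempt and no reset: what is moved stays moved. The work goes in short steps, Python scripts to look and compute and a shell command to move; the robot and the scene stay as the last step left them, time stands still between calls to the robot, and variables do not carry over. Pictures are saved under pics/ and viewed, at most 10 in all, crops included, and the job is handed in when it is done.

```bash
mkdir -p pics; cat > h.py <<'E'
import numpy as np,cv2
from station import arm
def ray(name,u,v,c=None):
    c=c or arm.get_calibration(name)
    R=cv2.Rodrigues(np.array(c['rvec'],float))[0];t=np.array(c['tvec'],float)
    x=(u-c['cx'])/c['fx'];y=(v-c['cy'])/c['fy']
    if name=='wrist':
        r=np.hypot(x,y);s=np.sin(r)/r if r>1e-9 else 1;d=np.array([x*s,y*s,np.cos(r)])
    else: d=np.array([x,y,1.])
    return -R.T@t,R.T@(d/np.linalg.norm(d))
def plane(name,u,v,z,c=None):
    o,d=ray(name,u,v,c);return o+d*(z-o[2])/d[2]
def cross(a,b):
    (o1,d1),(o2,d2)=a,b
    s=np.linalg.lstsq(np.c_[d1,-d2],o2-o1,rcond=None)[0]
    p,q=o1+s[0]*d1,o2+s[1]*d2
    return (p+q)/2,np.linalg.norm(p-q)
E
python3 - <<'E'
from h import *
s=arm.get_state();print(s['t'],s['tool_pos'],np.round(s['ee_rot'],3).tolist(),s['width'])
for n in('scene','side','wrist'):
    c=arm.get_calibration(n);cv2.imwrite(f'pics/{n}0.png',arm.camera(n))
    R=cv2.Rodrigues(np.array(c['rvec'],float))[0];print(n,-R.T@np.array(c['tvec']),R[2])
E
```

```text
0.0 [165.45139097 653.88991078 225.62794051] [[0.969, -0.245, -0.0], [-0.245, -0.969, -0.002], [0.0, 0.002, -1.0]] 1.0013858046321946
scene [ -18.43959576 -755.52914591  772.63906275] [ 0.51822511  0.63232035 -0.57585911]
side [ 613.55120951 1147.66612525  936.86583778] [-0.04353583 -0.83158929 -0.55368211]
wrist [244.70334847 633.89081982 384.54697551] [-0.29233316  0.07213301 -0.95359224]
```

View pics/scene0.png

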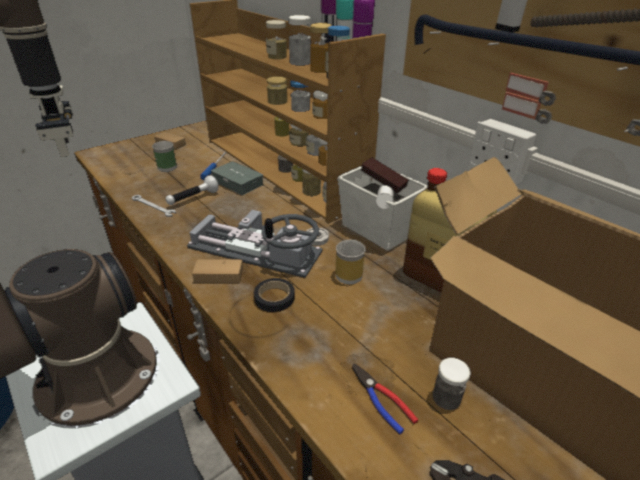

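View pics/side0.png

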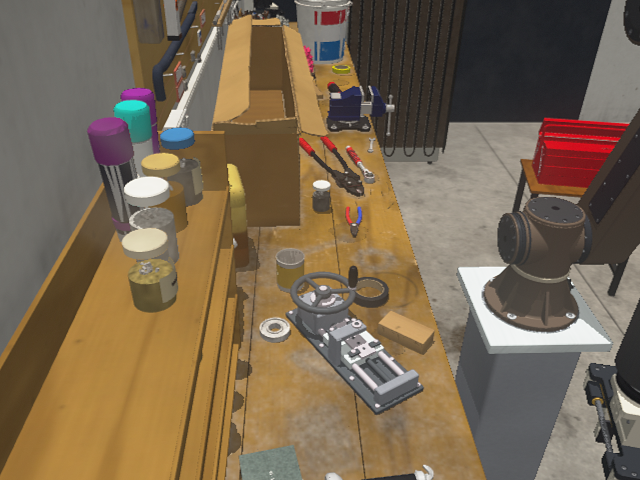

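The scene view shows the wheel near (292,232) with its handle near (268,222). The side view shows the wheel near (323,291) with the handle top near (353,268). I'll enlarge both.

```bash
python3 - <<'E'
from h import *
a=cv2.imread('pics/scene0.png')[195:295,240:340]
b=cv2.imread('pics/side0.png')[250:350,280:380]
im=np.hstack([cv2.resize(i,(400,400),interpolation=cv2.INTER_CUBIC) for i in(a,b)])
cv2.imwrite('pics/crop0.png',im)
E
```

```text
(no output)
```

View pics/crop0.png

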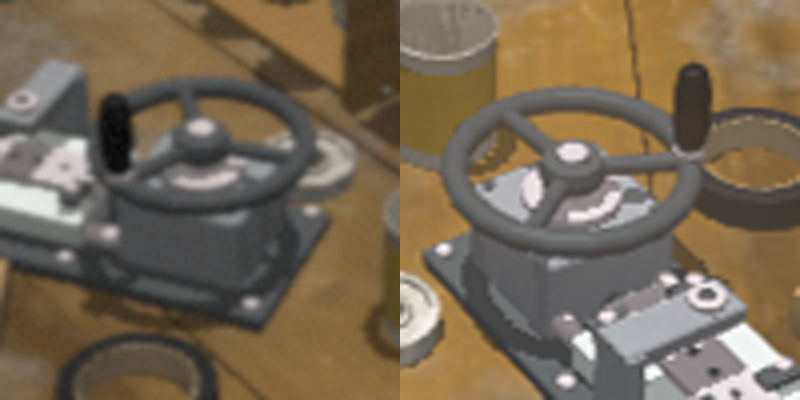

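In the crops, the hub tops are at scene (290,226.7) and side (322.7,287.6). The handle tops are at scene (268.4,219.8) and side (353,266.8), and the handle bottoms at scene (269.4,237.6) and side (352.4,288.5).

```bash
python3 - <<'E'
from h import *
P={}
for k,a,b,z in(('hub',(290,226.7),(322.7,287.6),108),('top',(268.4,219.8),(353,266.8),163),('bot',(269.4,237.6),(352.4,288.5),107)):
    p,e=cross(ray('scene',*a),ray('side',*b));print(k,p.round(1),round(e,1),plane('scene',*a,z).round(1),plane('side',*b,z).round(1))
# rim: dark-steel ellipse extremes in side crop at z=103 as check
for u,v in((442,165),(702,165),(572,88),(572,250)):print(plane('side',280+(u-400)/4-.4,250+v/4-.4,98).round(1))
# slide unit far corners, tin, tape, bearing rough
for k,n,u,v,z in(('tin','scene',350,245,94),('tape','scene',274,291,24),('bearing','side',274,327,17),('block','scene',218,265,34),('base1','side',377,406,12),('base2','side',422,387,12),('base3','side',287,313,12),('guide','side',352,322,97),('tin','side',290,256,94),('tape','side',370,289,24),('shelf','scene',330,215,0)):
    print(k,n,plane(n,u,v,z).round(0))
E
```

```text
hub [544.1  69.8 105.3] 0.7 [542.2  66.5 108. ] [544.   73.6 108. ]
top [474.3  62.  159. ] 0.5 [471.4  56.7 163. ] [474.8  67.8 163. ]
bot [474.9  67.3 100.4] 4.0 [472.2  59.2 107. ] [474.2  77.1 107. ]
[620.6  71.6  98. ]
[467.2  74.7  98. ]
[540.3  -3.9  98. ]
[547.7 150.6  98. ]
tin scene [626. -79.  94.]
tape scene [416. -38.  24.]
bearing side [660. 107.  17.]
block scene [352. 127.  34.]
base1 side [444. 348.  12.]
base2 side [341. 299.  12.]
base3 side [629.  50.  12.]
guide side [484. 184.  97.]
tin side [621. -79.  94.]
tape side [415. -27.  24.]
shelf scene [774. 176.   0.]
```

The wheel axis is at about (544,70) and the handle at about (473,62). That gives a radius of about 71 mm and a height of about 159 mm, which agree with the text. I plan to push with shut fingers and a fixed tool orientation, starting from the handle's −y side. First I work out the transit in tool axes.

```bash
cat >> h.py <<'E'
def rel(*pts,p=None):
    s=arm.get_state();R=np.array(s['ee_rot']);p=np.array(s['tool_pos'] if p is None else p)
    for q in pts: print(np.round(q,0),(R.T@(np.array(q,float)-p)/1000).round(4).tolist())
E
python3 -c "
from h import *
rel((420,380,230),(480,5,230),p=(165.6,654.4,226.6))
for n,u,v,z in(('scene',388,248,0),('scene',342,180,100)):print(plane(n,u,v,z))"
```

```text
[420 380 230] [0.3139, 0.2036, -0.0031]
[480   5 230] [0.4641, 0.5525, -0.0026]
[792.85824112 -64.68423382   0.        ]
[834.49255352 192.6791536  100.        ]
```

```bash
python3 -m pendant '[{"x":0.314,"y":0.204,"z":-0.003,"fingers":1},{"x":0.314,"y":0.204,"z":-0.003,"fingers":1},{"x":0.314,"y":0.204,"z":-0.003,"fingers":1},{"x":0.314,"y":0.204,"z":-0.003,"fingers":1},{"x":0.314,"y":0.204,"z":-0.003,"fingers":1},{"x":0.314,"y":0.204,"z":-0.003,"fingers":1},{"x":0.314,"y":0.204,"z":-0.003,"fingers":1},{"x":0.314,"y":0.204,"z":-0.003,"fingers":1},{"x":0.314,"y":0.204,"z":-0.003,"fingers":1},{"x":0.314,"y":0.204,"z":-0.003,"fingers":1}]' 20
python3 -c "
from h import *
rel((480,5,230));s=arm.get_state();print(s['joint_positions'])"
```

```text
[480   5 230] [0.4641, 0.552, -0.0034]
[ 1.61112449e+00  3.59215855e-01  1.12666697e-02 -2.55380125e-04
 -1.22411376e+00 -2.88043269e-01]$[0]: bad value
```

The call was refused, so rows may need every key. I'll retry with the full set.

```bash
python3 -m pendant '[{"x":0.314,"y":0.204,"z":-0.003,"ax":0,"ay":0,"az":0,"fingers":1},{"x":0.314,"y":0.204,"z":-0.003,"ax":0,"ay":0,"az":0,"fingers":1},{"x":0.314,"y":0.204,"z":-0.003,"ax":0,"ay":0,"az":0,"fingers":1},{"x":0.314,"y":0.204,"z":-0.003,"ax":0,"ay":0,"az":0,"fingers":1},{"x":0.314,"y":0.204,"z":-0.003,"ax":0,"ay":0,"az":0,"fingers":1},{"x":0.314,"y":0.204,"z":-0.003,"ax":0,"ay":0,"az":0,"fingers":1},{"x":0.314,"y":0.204,"z":-0.003,"ax":0,"ay":0,"az":0,"fingers":1},{"x":0.314,"y":0.204,"z":-0.003,"ax":0,"ay":0,"az":0,"fingers":1},{"x":0.314,"y":0.204,"z":-0.003,"ax":0,"ay":0,"az":0,"fingers":1},{"x":0.314,"y":0.204,"z":-0.003,"ax":0,"ay":0,"az":0,"fingers":1}]' 20
python3 -c "
from h import *
rel((480,5,230));s=arm.get_state();print(s['joint_positions'])"
```

```text
t: 1.15
tool_pos: [420.2, 379.1, 229.5]
ee_rot: [[0.969, -0.247, -0.0], [-0.247, -0.969, -0.0], [-0.0, 0.0, -1.0]]
contact_force: [0.6, 0.1, 0.5]
width: 0.151
grasp_force: 0.0
[480   5 230] [0.1503, 0.3478, -0.0006]
[ 1.07959097e+00  1.78343197e-01 -2.28215226e-01 -1.94337750e-04
 -1.16433499e+00  2.41841020e-01]
```

```bash
python3 -m pendant '[{"x":0.15,"y":0.348,"z":0,"ax":0,"ay":0,"az":0,"fingers":1},{"x":0.15,"y":0.348,"z":0,"ax":0,"ay":0,"az":0,"fingers":1},{"x":0.15,"y":0.348,"z":0,"ax":0,"ay":0,"az":0,"fingers":1},{"x":0.15,"y":0.348,"z":0,"ax":0,"ay":0,"az":0,"fingers":1},{"x":0.15,"y":0.348,"z":0,"ax":0,"ay":0,"az":0,"fingers":1},{"x":0.15,"y":0.348,"z":0,"ax":0,"ay":0,"az":0,"fingers":1},{"x":0.15,"y":0.348,"z":0,"ax":0,"ay":0,"az":0,"fingers":1},{"x":0.15,"y":0.348,"z":0,"ax":0,"ay":0,"az":0,"fingers":1},{"x":0.15,"y":0.348,"z":0,"ax":0,"ay":0,"az":0,"fingers":1},{"x":0.15,"y":0.348,"z":0.02,"ax":0,"ay":0,"az":0,"fingers":1}]'
python3 - <<'E'
from h import *
rel((478,8,124))
c=arm.get_calibration('wrist')
im=arm.camera('wrist');cv2.imwrite('pics/w1.png',im)
b=arm.camera('side')[220:340,270:390];cv2.imwrite('pics/j1.png',np.hstack([cv2.resize(im,(500,375)),cv2.resize(b,(300,300)).copy() if 0 else np.vstack([cv2.resize(b,(300,300)),np.zeros((75,300,3),np.uint8)])]))
E
```

```text
t: 2.15
tool_pos: [481.7, 6.0, 211.5]
ee_rot: [[0.969, -0.246, 0.005], [-0.246, -0.969, 0.001], [0.004, -0.002, -1.0]]
contact_force: [0.9, 0.8, -0.7]
width: 0.006
grasp_force: 0.0
[478   8 124] [-0.0045, -0.0008, 0.0875]
```

View pics/j1.png

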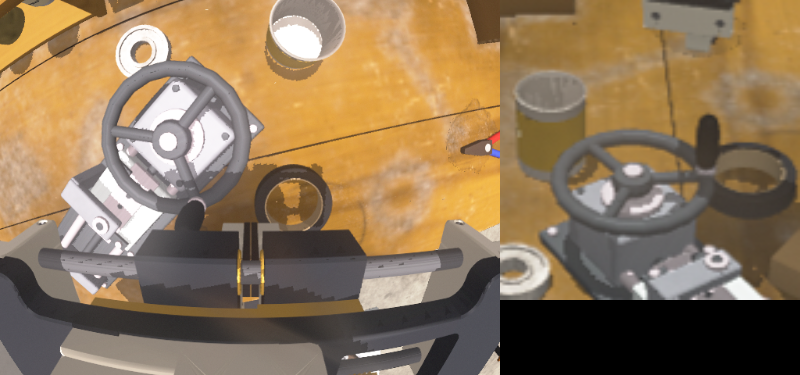

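The wrist view shows the hub at (220,180) in full-resolution pixels and the handle just to the left of the shut fingertips. I'll check the hub with the wrist ray, then lower to z≈124 at (478,8).

```bash
python3 -c "
from h import *
print(plane('wrist',220,180,108),plane('wrist',256,262,163))"
python3 -m pendant '[{"x":-0.004,"y":-0.001,"z":0.03,"ax":0,"ay":0,"az":0,"fingers":1},{"x":-0.004,"y":-0.001,"z":0.06,"ax":0,"ay":0,"az":0,"fingers":1},{"x":-0.004,"y":-0.001,"z":0.087,"ax":0,"ay":0,"az":0,"fingers":1},{"x":-0.004,"y":-0.001,"z":0.087,"ax":0,"ay":0,"az":0,"fingers":1},{"x":-0.004,"y":-0.001,"z":0.087,"ax":0,"ay":0,"az":0,"fingers":1}]'
python3 - <<'E'
from h import *
rel((478,28,124))
a=arm.camera('scene')[180:280,230:350];b=arm.camera('side')[230:330,290:410];cv2.imwrite('pics/j2.png',np.hstack([cv2.resize(i,(400,333),interpolation=2) for i in(a,b)]))
E
```

```text
[538.80163883  64.57083234 108.        ] [490.73232242  42.01765822 163.        ]
t: 2.75
tool_pos: [476.8, 8.2, 123.3]
ee_rot: [[0.97, -0.244, -0.0], [-0.244, -0.97, -0.001], [-0.0, 0.001, -1.0]]
contact_force: [0.9, 0.0, 1.0]
width: -0.001
grasp_force: 0.0
[478  28 124] [-0.0036, -0.0195, -0.0007]
```

View pics/j2.png

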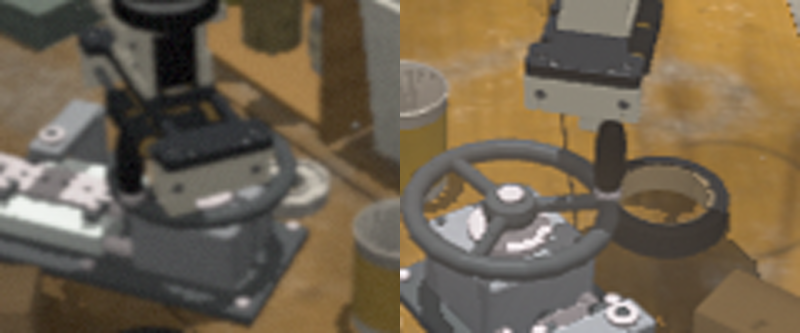

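The fingertips are at handle height on its −y side and clear of the tape. Now I creep toward +y until contact.

```bash
python3 -m pendant '[{"x":-0.001,"y":-0.005,"z":0,"ax":0,"ay":0,"az":0,"fingers":1},{"x":-0.003,"y":-0.01,"z":0,"ax":0,"ay":0,"az":0,"fingers":1},{"x":-0.004,"y":-0.015,"z":0,"ax":0,"ay":0,"az":0,"fingers":1},{"x":-0.004,"y":-0.017,"z":0,"ax":0,"ay":0,"az":0,"fingers":1}]' | sed -n '2p;4p'
python3 -m pendant '[{"x":-0.0005,"y":-0.002,"z":0,"ax":0,"ay":0,"az":0,"fingers":1},{"x":-0.001,"y":-0.004,"z":0,"ax":0,"ay":0,"az":0,"fingers":1},{"x":-0.001,"y":-0.004,"z":0,"ax":0,"ay":0,"az":0,"fingers":1}]' | sed -n '2p;4p'
python3 -m pendant '[{"x":-0.0005,"y":-0.002,"z":0,"ax":0,"ay":0,"az":0,"fingers":1},{"x":-0.001,"y":-0.004,"z":0,"ax":0,"ay":0,"az":0,"fingers":1},{"x":-0.001,"y":-0.004,"z":0,"ax":0,"ay":0,"az":0,"fingers":1}]' | sed -n '2p;4p'
```

```text
tool_pos: [476.9, 25.5, 122.9]
contact_force: [0.0, -1.3, 0.5]
tool_pos: [476.7, 29.1, 122.5]
contact_force: [0.6, -0.1, 0.2]
tool_pos: [476.3, 32.7, 122.4]
contact_force: [-0.8, -1.6, -0.4]
```

```bash
for i in 1; do python3 -m pendant '[{"x":-0.0005,"y":-0.0015,"z":0,"ax":0,"ay":0,"az":0,"fingers":1},{"x":-0.0007,"y":-0.003,"z":0,"ax":0,"ay":0,"az":0,"fingers":1},{"x":-0.0007,"y":-0.003,"z":0,"ax":0,"ay":0,"az":0,"fingers":1}]' | sed -n '2p;4p'
python3 -m pendant '[{"x":-0.0005,"y":-0.0015,"z":0,"ax":0,"ay":0,"az":0,"fingers":1},{"x":-0.0007,"y":-0.003,"z":0,"ax":0,"ay":0,"az":0,"fingers":1},{"x":-0.0007,"y":-0.003,"z":0,"ax":0,"ay":0,"az":0,"fingers":1}]' | sed -n '2p;4p';done
```

```text
tool_pos: [476.6, 36.1, 122.5]
contact_force: [-0.7, -3.4, -0.8]
tool_pos: [476.8, 39.4, 122.5]
contact_force: [-0.6, -4.1, -0.7]
```

Contact came at about y≈34, and the handle now pushes with about 4 N. I'll compute the arc in tool axes at 8° per row.

```bash
cat >> h.py <<'E'
def arc(phi0,n,step=8,r=71,c=(543,69),z=123):
    s=arm.get_state();R=np.array(s['ee_rot']);p=np.array(s['tool_pos'])
    for k in range(1,n+1):
        a=np.radians(phi0-step*k);q=np.array([c[0]+r*np.cos(a),c[1]+r*np.sin(a),z])
        print((R.T@(q-p)/1000).round(3).tolist(),end=' ')
    print()
E
python3 -c "
from h import *
arc(204,10)"
```

```text
[-0.004, -0.009, -0.0] [-0.009, -0.018, -0.0] [-0.012, -0.027, -0.0] [-0.014, -0.037, -0.0] [-0.014, -0.047, -0.0] [-0.013, -0.057, -0.0] [-0.011, -0.067, -0.0] [-0.007, -0.076, -0.0] [-0.002, -0.084, -0.0] [0.004, -0.092, -0.0]
```

```bash
python3 -m pendant '[{"x":-0.004,"y":-0.009,"z":0,"ax":0,"ay":0,"az":0,"fingers":1},{"x":-0.009,"y":-0.018,"z":0,"ax":0,"ay":0,"az":0,"fingers":1},{"x":-0.012,"y":-0.027,"z":0,"ax":0,"ay":0,"az":0,"fingers":1},{"x":-0.014,"y":-0.037,"z":0,"ax":0,"ay":0,"az":0,"fingers":1},{"x":-0.014,"y":-0.047,"z":0,"ax":0,"ay":0,"az":0,"fingers":1},{"x":-0.013,"y":-0.057,"z":0,"ax":0,"ay":0,"az":0,"fingers":1}]'
python3 - <<'E'
from h import *
arc(156,10)
a=arm.camera('scene')[160:280,220:364];b=arm.camera('side')[230:350,290:434];cv2.imwrite('pics/j3.png',np.hstack([cv2.resize(i,(400,333),interpolation=2) for i in(a,b)]))
E
```

```text
t: 5.05
tool_pos: [477.7, 97.4, 122.7]
ee_rot: [[0.969, -0.245, -0.001], [-0.245, -0.969, -0.001], [-0.001, 0.001, -1.0]]
contact_force: [-2.9, -6.0, 1.7]
width: 0.005
grasp_force: 3.4
[0.003, -0.01, -0.0] [0.006, -0.019, -0.0] [0.011, -0.028, -0.0] [0.017, -0.036, -0.0] [0.024, -0.043, -0.0] [0.032, -0.049, -0.0] [0.041, -0.053, -0.0] [0.051, -0.057, -0.0] [0.06, -0.059, -0.0] [0.07, -0.059, -0.0]
```

View pics/j3.png

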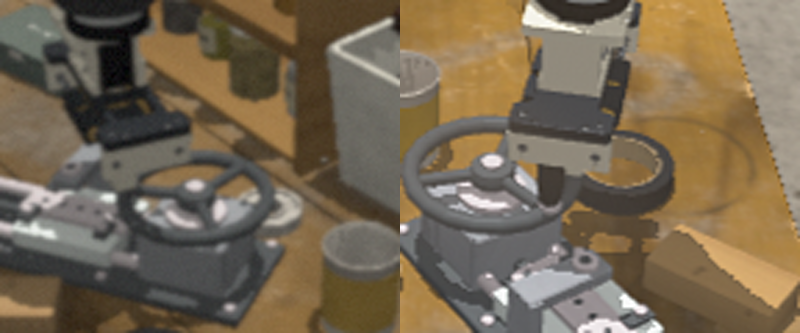

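The wheel is turning: in the side crop the handle stands ahead of the fingers near (550,185), with about 6 N of force. I'll carry on.

```bash
python3 -m pendant '[{"x":0.003,"y":-0.01,"z":0,"ax":0,"ay":0,"az":0,"fingers":1},{"x":0.006,"y":-0.019,"z":0,"ax":0,"ay":0,"az":0,"fingers":1},{"x":0.011,"y":-0.028,"z":0,"ax":0,"ay":0,"az":0,"fingers":1},{"x":0.017,"y":-0.036,"z":0,"ax":0,"ay":0,"az":0,"fingers":1},{"x":0.024,"y":-0.043,"z":0,"ax":0,"ay":0,"az":0,"fingers":1},{"x":0.032,"y":-0.049,"z":0,"ax":0,"ay":0,"az":0,"fingers":1},{"x":0.041,"y":-0.053,"z":0,"ax":0,"ay":0,"az":0,"fingers":1},{"x":0.051,"y":-0.057,"z":0,"ax":0,"ay":0,"az":0,"fingers":1},{"x":0.06,"y":-0.059,"z":0,"ax":0,"ay":0,"az":0,"fingers":1},{"x":0.07,"y":-0.059,"z":0,"ax":0,"ay":0,"az":0,"fingers":1}]'
python3 - <<'E'
from h import *
arc(76,10)
a=arm.camera('wrist')[:,:];b=arm.camera('side')[210:330,270:414];cv2.imwrite('pics/j4.png',np.hstack([cv2.resize(i,(400,333),interpolation=2) for i in(a,b)]))
E
```

```text
t: 6.15
tool_pos: [559.2, 137.8, 122.0]
ee_rot: [[0.969, -0.245, -0.003], [-0.245, -0.969, -0.0], [-0.003, 0.001, -1.0]]
contact_force: [-6.4, 0.2, 4.4]
width: 0.009
grasp_force: 3.8
[0.011, 0.0, -0.001] [0.021, 0.002, -0.001] [0.03, 0.006, -0.001] [0.039, 0.01, -0.001] [0.047, 0.016, -0.001] [0.054, 0.023, -0.001] [0.06, 0.031, -0.001] [0.065, 0.039, -0.001] [0.069, 0.048, -0.001] [0.071, 0.058, -0.001]
```

View pics/j4.png

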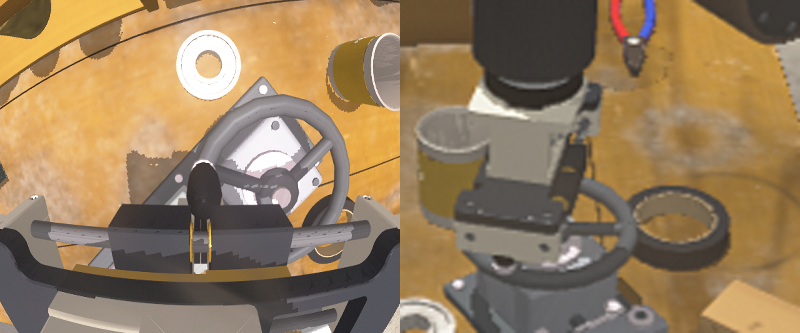

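The wrist view shows the handle near (205,185), directly ahead of the fingers. I'll continue over the far side.

```bash
python3 -m pendant '[{"x":0.011,"y":0,"z":0,"ax":0,"ay":0,"az":0,"fingers":1},{"x":0.021,"y":0.002,"z":0,"ax":0,"ay":0,"az":0,"fingers":1},{"x":0.03,"y":0.006,"z":-0.001,"ax":0,"ay":0,"az":0,"fingers":1},{"x":0.039,"y":0.01,"z":-0.001,"ax":0,"ay":0,"az":0,"fingers":1},{"x":0.047,"y":0.016,"z":-0.001,"ax":0,"ay":0,"az":0,"fingers":1},{"x":0.054,"y":0.023,"z":-0.001,"ax":0,"ay":0,"az":0,"fingers":1},{"x":0.06,"y":0.031,"z":-0.001,"ax":0,"ay":0,"az":0,"fingers":1},{"x":0.065,"y":0.039,"z":-0.001,"ax":0,"ay":0,"az":0,"fingers":1},{"x":0.069,"y":0.048,"z":-0.001,"ax":0,"ay":0,"az":0,"fingers":1},{"x":0.071,"y":0.058,"z":-0.001,"ax":0,"ay":0,"az":0,"fingers":1}]'
python3 -c "
from h import *
arc(-4,10);cv2.imwrite('pics/w5.png',arm.camera('wrist'))"
```

```text
t: 7.25
tool_pos: [616.6, 65.8, 123.8]
ee_rot: [[0.97, -0.245, 0.004], [-0.245, -0.97, 0.003], [0.003, -0.004, -1.0]]
contact_force: [1.2, 6.2, -1.8]
width: 0.0
grasp_force: 3.0
[-0.001, 0.012, 0.001] [-0.002, 0.022, 0.001] [-0.003, 0.032, 0.001] [-0.006, 0.041, 0.001] [-0.011, 0.05, 0.001] [-0.016, 0.058, 0.001] [-0.023, 0.066, 0.001] [-0.03, 0.072, 0.0] [-0.039, 0.077, 0.0] [-0.048, 0.082, 0.0]
```

View pics/w5.png

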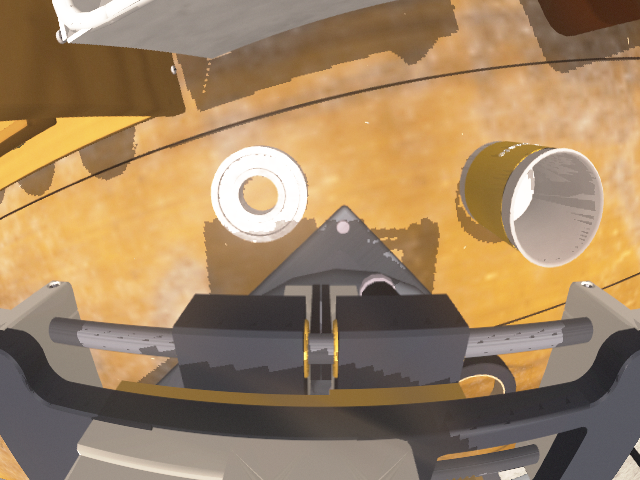

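The handle peeks out at (380,285), right of the fingers, and is being pushed with 6 N. The bystanders haven't moved. I'll carry on.

```bash
python3 -m pendant '[{"x":-0.001,"y":0.012,"z":0.001,"ax":0,"ay":0,"az":0,"fingers":1},{"x":-0.002,"y":0.022,"z":0.001,"ax":0,"ay":0,"az":0,"fingers":1},{"x":-0.003,"y":0.032,"z":0.001,"ax":0,"ay":0,"az":0,"fingers":1},{"x":-0.006,"y":0.041,"z":0.001,"ax":0,"ay":0,"az":0,"fingers":1},{"x":-0.011,"y":0.05,"z":0.001,"ax":0,"ay":0,"az":0,"fingers":1},{"x":-0.016,"y":0.058,"z":0.001,"ax":0,"ay":0,"az":0,"fingers":1},{"x":-0.023,"y":0.066,"z":0.001,"ax":0,"ay":0,"az":0,"fingers":1},{"x":-0.03,"y":0.072,"z":0,"ax":0,"ay":0,"az":0,"fingers":1},{"x":-0.039,"y":0.077,"z":0,"ax":0,"ay":0,"az":0,"fingers":1},{"x":-0.048,"y":0.082,"z":0,"ax":0,"ay":0,"az":0,"fingers":1}]'
python3 -c "
from h import *
arc(-84,6);rel((476.5,34,123));cv2.imwrite('pics/s6.png',arm.camera('side'))"
```

```text
t: 8.3
tool_pos: [550.2, -3.4, 124.3]
ee_rot: [[0.97, -0.245, 0.004], [-0.245, -0.97, 0.001], [0.004, -0.002, -1.0]]
contact_force: [5.7, -0.6, -2.9]
width: 0.006
grasp_force: 3.1
[-0.01, 0.001, 0.001] [-0.02, 0.002, 0.001] [-0.029, 0.002, 0.001] [-0.039, 0.001, 0.001] [-0.049, -0.002, 0.001] [-0.058, -0.006, 0.001] 
[476.  34. 123.] [-0.0806, -0.0182, 0.001]
```

```bash
python3 -m pendant '[{"x":-0.01,"y":0.001,"z":0.001,"ax":0,"ay":0,"az":0,"fingers":1},{"x":-0.02,"y":0.002,"z":0.001,"ax":0,"ay":0,"az":0,"fingers":1},{"x":-0.029,"y":0.002,"z":0.001,"ax":0,"ay":0,"az":0,"fingers":1},{"x":-0.039,"y":0.001,"z":0.001,"ax":0,"ay":0,"az":0,"fingers":1},{"x":-0.049,"y":-0.002,"z":0.001,"ax":0,"ay":0,"az":0,"fingers":1},{"x":-0.053,"y":-0.004,"z":0.001,"ax":0,"ay":0,"az":0,"fingers":1}]'
python3 - <<'E'
from h import *
arc(-128,4,step=6);rel((476.5,34,123))
def blob(im):  # darkest round stub in side view around the handle
    g=cv2.cvtColor(im,6)[255:300,325:380]
    return g
a=cv2.imread('pics/side0.png')[235:325,290:410];b=arm.camera('side')[235:325,290:410]
cv2.imwrite('pics/j7.png',np.hstack([cv2.resize(i,(400,300),interpolation=2) for i in(a,b)]))
E
```

```text
t: 8.95
tool_pos: [500.6, 14.3, 124.2]
ee_rot: [[0.97, -0.244, 0.006], [-0.244, -0.97, 0.001], [0.006, -0.003, -1.0]]
contact_force: [7.0, -1.5, 1.3]
width: 0.003
grasp_force: 3.6
[-0.008, -0.002, 0.001] [-0.014, -0.006, 0.001] [-0.02, -0.011, 0.001] [-0.025, -0.016, 0.001] 
[476.  34. 123.] [-0.0281, -0.0132, 0.0011]
```

View pics/j7.png

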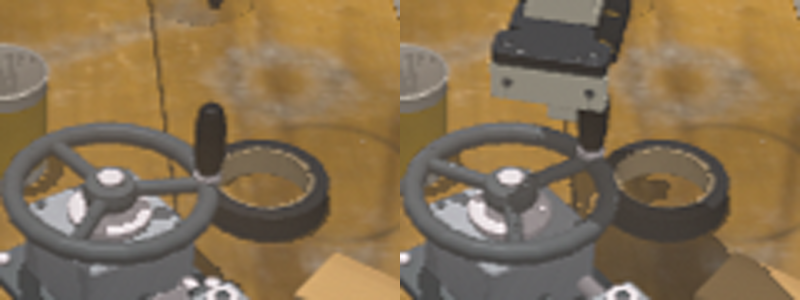

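In the side crop the ring at the handle's foot is at (191,155), against (207,180) at the start, so there are still some 20° to go. I'll push to about 6° short of the first contact pose, then back off and measure against the start images.

```bash
python3 -c "
from h import *
for u,v in((207,180),(191,155)):
    p=plane('side',290+u*.3,235+v*.3,105)-[544,73.5,0];print(p.round(),np.degrees(np.arctan2(p[1],p[0])))"
python3 -m pendant '[{"x":-0.008,"y":-0.002,"z":0.001,"ax":0,"ay":0,"az":0,"fingers":1},{"x":-0.014,"y":-0.006,"z":0.001,"ax":0,"ay":0,"az":0,"fingers":1},{"x":-0.02,"y":-0.011,"z":0.001,"ax":0,"ay":0,"az":0,"fingers":1},{"x":-0.02,"y":-0.011,"z":0.001,"ax":0,"ay":0,"az":0,"fingers":1}]'
python3 -m pendant '[{"x":0,"y":0.02,"z":0,"ax":0,"ay":0,"az":0,"fingers":1},{"x":0,"y":0.05,"z":0,"ax":0,"ay":0,"az":0,"fingers":1},{"x":0,"y":0.06,"z":-0.04,"ax":0,"ay":0,"az":0,"fingers":1},{"x":0,"y":0.06,"z":-0.08,"ax":0,"ay":0,"az":0,"fingers":1},{"x":0,"y":0.06,"z":-0.1,"ax":0,"ay":0,"az":0,"fingers":1}]'
cat >> h.py <<'E'
def stub(im,box):
    x0,x1,y0,y1=box
    m=(im[y0:y1,x0:x1].max(2)<62).astype(np.uint8)
    n,l,s,c=cv2.connectedComponentsWithStats(m)
    return [(s[i].tolist(),(c[i]+[x0,y0]).round(1).tolist()) for i in range(1,n) if s[i][4]>40]
E
python3 - <<'E'
from h import *
cv2.imwrite('pics/side8.png',arm.camera('side'));cv2.imwrite('pics/scene8.png',arm.camera('scene'))
for n,b in(('side',(335,365,258,292)),('scene',(258,284,212,244))):
    for k in '08':print(n,k,stub(cv2.imread(f'pics/{n}{k}.png'),b))
E
```

```text
[-69.   3. 105.] 177.55230122584294
[-60. -26. 105.] -156.31072572856306
t: 9.4
tool_pos: [481.4, 29.1, 122.1]
ee_rot: [[0.97, -0.245, 0.001], [-0.245, -0.97, 0.0], [0.001, -0.0, -1.0]]
contact_force: [0.3, -1.0, 1.9]
width: 0.006
grasp_force: 0.9
t: 9.9
tool_pos: [467.4, -29.7, 224.5]
ee_rot: [[0.969, -0.246, 0.003], [-0.246, -0.969, 0.001], [0.002, -0.001, -1.0]]
contact_force: [0.2, -1.0, 0.0]
width: 0.005
grasp_force: 0.0
side 0 [([14, 8, 8, 17, 87], [353.0, 273.6])]
side 8 [([14, 8, 9, 20, 102], [353.0, 273.3])]
scene 0 [([6, 6, 20, 20, 165], [269.4, 227.1])]
scene 8 [([7, 7, 19, 20, 161], [269.8, 227.8])]
```

```bash
python3 - <<'E'
from h import *
o=[]
for n,(x0,x1,y0,y1) in(('side',(300,390,250,317)),('scene',(245,335,200,267))):
    f=[cv2.imread(f'pics/{n}{k}.png')[y0:y1,x0:x1] for k in '08']
    o.append(np.hstack([cv2.resize(i,(396,295),interpolation=2) for i in f]))
cv2.imwrite('pics/j8.png',np.vstack(o))
for n,(x0,x1,y0,y1) in(('side',(347,360,263,283)),('scene',(263,275,216,236))):
    A,B=[cv2.imread(f'pics/{n}{k}.png') for k in '08']
    r=cv2.matchTemplate(cv2.resize(B[y0-15:y1+15,x0-15:x1+15],None,fx=4,fy=4,interpolation=2),cv2.resize(A[y0:y1,x0:x1],None,fx=4,fy=4,interpolation=2),5)
    _,s,_,l=cv2.minMaxLoc(r);print(n,s,np.array(l)/4-15)
E
```

```text
side 0.9765192866325378 [-0.25 -0.5 ]
scene 0.9775595664978027 [0.75 0.  ]
```

View pics/j8.png

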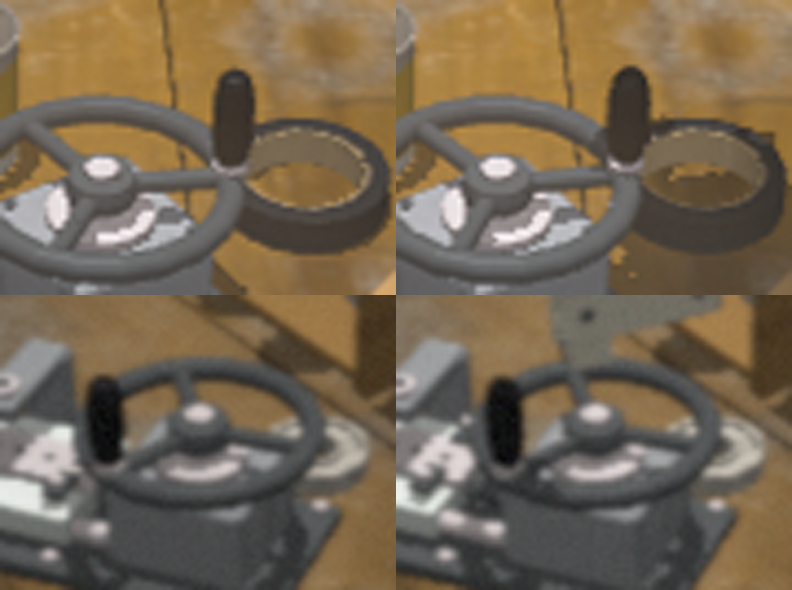

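The handle is back over its starting spot: the shift is at most 0.8 px in both views, about 3 mm. The tape, tin and bearing haven't moved and the gripper is clear at z≈224, so I'm handing in.

```bash
python3 -c "
from station import arm
print(arm.finish_job())"
```

```text
the job is handed in; nothing more can be done
None
```

The hand wheel was pushed one full turn clockwise and the job is handed in. The handle stands about 3 mm from its start by two camera views, the highest force I read was about 8 N, and the gripper finished clear of the wheel; no verdict was returned.

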